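Refit the thin grater plate in its catch box

TASK

The flat steel grater plate lies on the chopping board, where fingers cannot get hold of its thin edges. Rest on it lightly from above and slide it towards you until more than half of its handle sticks out over the near short edge of the board, take it by that overhanging handle and lift it off, then slide it handle-last into the grooves of the wooden catch box until it is fully home against the back wall, and let go. Be gentle: do not bear down hard on the plate, dig into the board or ram the plate in, do not shove the board or the box about, do not drop the plate, and leave the honey jar and pepper mill alone.

Things in the scene. Friction and masses are not known exactly. Their poses are not given: they have to be found in the camera images.
- grater_mid (a point): centre of the body of the flat bare-steel grater plate (2 mm thick, about 0.12 kg), half-way through its thickness. Body 100 mm long (own x) x 90 mm wide (own y), corners rounded to 12 mm, field of small rasp teeth on top. Own +x points from the handle to the leading end (50 mm ahead of this point), z up; the shoulders are 50 mm behind, with a plain strip 25 mm deep between them and the teeth. Centre of mass 10 mm behind
- grater_handle (a point): centre of the plate's flat handle, 73 mm behind (-x of) grater_mid; axes as the plate's. The handle is the same sheet, 2 mm thick, 46 mm long, 42 mm wide, with a dark hanging hole; its tip is 23 mm behind this point. At the start the plate lies flat, wholly on the board, handle towards the robot. Steel slides easily on the board; fingertips grip it better than the board does
- board: loose wooden chopping board, 170 x 260 x 22 mm, 0.9 kg, flat on the worktop. Origin: centre of its underside. Its own y runs along the 260 mm length and points away from the robot: its near short edge is at own y = -130 mm, its top 22 mm above the worktop
- catch_box: loose open-topped pale wooden box, 110 mm long (own x) x 106 mm wide x 52 mm high, about 0.7 kg, on rubber feet. Origin: centre of its underside; own x points from its mouth (robot's side) to its back wall. The plate's body slides in along +x in two grooves in the side walls, 6 mm high, 94 mm from groove bottom to groove bottom; clear width between the lips above them 82 mm
- box_mouth (a point): middle of the front edge of the box's sill: the front wall, 9 mm thick, ends level with the groove floors, 39 mm above the worktop. Axes as the box's, x into the box. The lips over the grooves begin 20 mm behind the front, so the plate's leading end can first be laid on the sill from above between the side walls, then pushed in
- box_home (a point): where grater_mid lies when the plate is fully home, its leading end against the inner face of the box's back wall: 50 mm behind (+x of) box_mouth, 40 mm above the worktop; axes as the box's. The shoulders are then level with the box's front and the handle sticks out in front
- honey_jar: bystander: honey jar with a screw lid, 65 mm across, 114 mm high; origin at the centre of its underside
- pepper_mill: bystander: turned wooden pepper mill, 58 mm across, 170 mm high; origin at the centre of its underside
Mind the look-alikes: they are no part of the job. Of the things that look like the catch_box, the larger one is meant.

How it is judged (in metres and radians):
On the way, in this order (a step that is already met when the one before it is completed fails the run):
1. the plate lies flat on the board with more than half of its handle out over the board's near short edge (handle centre past the edge) (y of grater_handle in the frame of board below -0.13 m and x of grater_handle in the frame of board between -0.075 and 0.075 m and z of grater_mid in the frame of board below 0.0275 m and angle between grater_mid's own z axis and vertical below 0.06 rad and contact force between grater and board above 0.2 N), for 0.2 s.
2. the plate is lifted clear of the board (height (world z) of grater_mid above 0.045 m and contact force between grater and board below 0.05 N and contact force between grater and the fingers above 1 N), for 0.2 s.
At the end, for the whole second after the job is handed in: The plate lies in both grooves of the catch box, handle outwards, within 3 mm of fully home against the back wall, straight (0.06 rad), at rest and released; the box and the board stand flat within 40 mm of where they were; the jar and mill are undisturbed (x of grater_mid in the frame of box_home between -0.003 and 0.003 m and y of grater_mid in the frame of box_home between -0.004 and 0.004 m and z of grater_mid in the frame of box_home between -0.003 and 0.005 m and angle between the x axis of grater_mid and the x axis of box_home, either way round below 0.06 rad and x of grater_handle in the frame of box_home below -0.065 m and angle between each of catch_box, board's own z axis and vertical below 0.03 rad and distance of each of catch_box, board from where it was at the start of the episode below 0.04 m and linear speed of each of grater, catch_box below 0.01 m/s); the robot touches nothing.
It fails at once if the fingers are dug into the board with more than 20 N (contact force between the fingers and board above 20 N).
It fails at once if the plate is pressed on the board with more than 40 N (contact force between grater and board above 40 N).
It fails at once if the plate is pressed or rammed against the catch box with more than 40 N (contact force between grater and catch_box above 40 N).
It fails at once if the plate is dropped or pushed off on to the worktop (height (world z) of grater_mid below 0.014 m).
It fails at once if the honey jar or pepper mill is moved by more than 15 mm or tipped (distance of any of honey_jar, pepper_mill from where it was at the start of the episode above 0.015 m or angle between any of honey_jar, pepper_mill's own z axis and vertical above 0.3 rad).
It also fails if it takes over 58 s, if anything falls off the work surface, if the arm or the gripper's body presses on something with over 40 N, if the wrist force passes 120 N, or if a joint passes its speed limit or range.

ROBOT

A 6-joint arm with a two-finger parallel gripper is mounted at the origin on a cart in front of the work surface, level with it; the furniture and walls round the work are solid. World frame = base frame: x ahead of the robot, y to its left, z up, the work surface at z = 0. Lengths are in mm, angles in rad, forces in N, time in s.
With the tool pointing down it reaches from about 300 to 775 mm from the base axis. Payload 14.6 kg.
Tool frame: the origin (TCP) lies between the finger pads; the fingertips stand bot.nose_length ahead of it and the grasp point (between the pads) lies 2 mm behind it (bot.nose_length is the distance from the TCP to the fingertips, in mm); z points along the fingers, y is the line along which they close (so a half turn about z gives the same grasp; the last joint's range is limited). The gripper opens to 85 mm and grips with 20 to 120 N. Pads are 22 mm wide; open, the fingers measure 114 mm over their backs; the gripper's body (76 mm by 85 mm) begins 54 mm behind the grasp point. The pads swing forward as they close: fully open they stand 13 mm farther back than shut.
Start: joints at [1.194, 0.3, 1.521, -0, 1.321, -0.067], TCP at [167.675, 523.808, 248.281] pointing down, gripper open.
Joint ranges: [-3.03, 3.03], [-0.79, 2.21], [0.23, 2.52], [-1.04, 4.18], [0, 3.07], [-2.55, 2.55]. Speed limits (rad/s): [2.22, 2.22, 2.57, 3.14, 3.14, 3.14].

INTERFACE

Orientations are given as a unit quaternion [w, x, y, z].
In Python, from station import bot, get_image, camera_info, close_job gives the robot as it stands.
- The arm moves only by the tool play_rows, never from a script. Its arguments are lists of equal length, an entry for each row: "dp": the shift along the world's x, y, z normalised to -1 to 1, where 1 is 0.04 m, a list of three; "rot": the turn, a rotation vector about the world's x, y, z normalised to -1 to 1, where 1 is 4 degrees, a list of three; "grip": the gripper's target within -1 to 1 (fully open at 1, half-way at 0, shut at -1). In form: {"dp": [[tx, ty, tz], ...], "rot": [[ax, ay, az], ...], "grip": [grip, ...]}. A call has 1 to 10 rows; each row shifts and turns the commanded pose from where the row before left it; what a row does not reach is not made up. A row lasts 1/8 s, in which the tool goes at most 62.5 mm and 10.7 degrees, less where a joint would pass 70% of its speed; a pose out of reach is approached as far as the arm can. A call with a number of a shift or a turn outside -1 to 1 is refused whole. A call with a gripper value outside its range is refused whole. The fingers move at their own pace and stop on an object; the grip force is fixed at half the most. Time passes only in rows, so rows that do not move let the fingers close. It gives the time, the measured TCP pose, the force, the opening and the grip force at its end, in the units of the state.
- bot.get_obs(): the state, without advancing time (a new reading comes with each control period).
- get_image(name): name is "side" or "top"; returns the picture (420x560x3 uint8, red, green, blue); there is no depth.
- camera_info(name): a dict with "camera_matrix" (3x3 intrinsics, pixels), "k1" (the pictures are not rectified: a ray, as slopes to the right and down, at radius r is drawn at 1 + k1 r^2 times it, then the intrinsics apply), "rvec" (rotation vector, rad) and "tvec" (3), from world to camera coordinates, as OpenCV has them. Camera axes: x right, y down, z forward; pixel columns grow to the right and rows downward; lengths in mm; the calibration is good to about 2 mm. A picture is of the moment at which its call begins. camera_info takes no time and is no camera call.
- close_job(): hands the job in; it is judged then, once.
The state is a dict: "clock": time; "joint_positions": joint angles; "qvel": joint speeds; "effort": joint torques, N m; "tool_pos": TCP position; "ee_rot": TCP orientation; "force": force on the tool from outside, world axes, zero at the start; "wrist_torque": the same for the moment, N m; "width": finger opening in mm; "finger_force": force on a finger pad.
Only numpy, scipy, OpenCV 4.12 (cv2) and the standard library are available. Lean on these libraries where they do the work, as an engineer would, in place of code of your own. Each camera call takes 0.05 s, during which the arm holds its last target. There are 200 camera calls.

## Working session

There is one attempt and no reset: what is moved stays moved. The work goes in short steps, Python scripts to look and compute and a tool call to move; the robot and the scene stay as the last step left them, time stands still between calls to the robot, and variables do not carry over. Pictures are saved under pics/ and viewed, at most 10 in all, crops included, and the job is handed in when it is done.

Besides the shell and the picture viewer there is one more tool, called as name(argument=value, ...) on one line, values as JSON. play_rows: Moves the arm, as the interface text tells. Scaled input: -1 to 1 covers 0.04 m each way for a shift and 4 degrees each way for a turn. Its arguments: {"type":"object","properties":{"dp":{"type":"array","items":{"type":"array","items":{"type":"number","minimum":-1,"maximum":1}}},"rot":{"type":"array","items":{"type":"array","items":{"type":"number","minimum":-1,"maximum":1}}},"grip":{"type":"array","items":{"type":"number"}}},"required":["dp","rot","grip"]}

```bash
mkdir -p pics; ls; python3 - <<'E'
from station import bot,get_image,camera_info
import cv2
for n in("side","top"):
    cv2.imwrite(f"pics/{n}0.png",cv2.resize(get_image(n)[:,:,::-1],(800,600),interpolation=cv2.INTER_CUBIC)); print(camera_info(n))
print(bot.get_obs(),bot.nose_length)
E
```

```text
pics
{'camera_matrix': array([[520.98593799,   0.        , 273.80817011],
       [  0.        , 520.98593799, 207.8817882 ],
       [  0.        ,   0.        ,   1.        ]]), 'k1': -0.11758243303639662, 'rvec': array([ 2.29173106, -0.83199757,  0.31935098]), 'tvec': array([-414.25307907,  339.46609549, 1046.40338975])}
{'camera_matrix': array([[541.44155773,   0.        , 272.65474966],
       [  0.        , 541.44155773, 209.72688778],
       [  0.        ,   0.        ,   1.        ]]), 'k1': -0.09828222908853283, 'rvec': array([ 2.19062533, -2.02578678,  0.2194566 ]), 'tvec': array([   5.56948675,  582.35693383, 1032.32807009])}
{'clock': 0.1, 'joint_positions': array([ 1.19437277e+00,  3.00413568e-01,  1.52150928e+00, -8.77786028e-06,
        1.32065890e+00, -6.65868175e-02]), 'qvel': array([-1.90905077e-05,  2.45605867e-05, -2.41897123e-04,  1.65383715e-04,
        1.28629306e-03,  1.97940657e-03]), 'effort': array([ 2.93240097e-03, -5.44380534e+01, -3.62369514e+01,  1.40400519e-05,
        3.00352011e-03, -4.04513526e-05]), 'tool_pos': array([167.62860356, 523.64492386, 247.78323049]), 'ee_rot': array([-1.04502825e-04,  1.54298355e-01,  9.88024176e-01, -4.83396579e-04]), 'force': array([ 0.07192158, -0.61045531, -0.3207102 ]), 'wrist_torque': array([ 0.03649082, -0.00015581,  0.04326054]), 'finger_force': 0.0, 'width': 85.55685310385573} 17.0
```

View pics/top0.png

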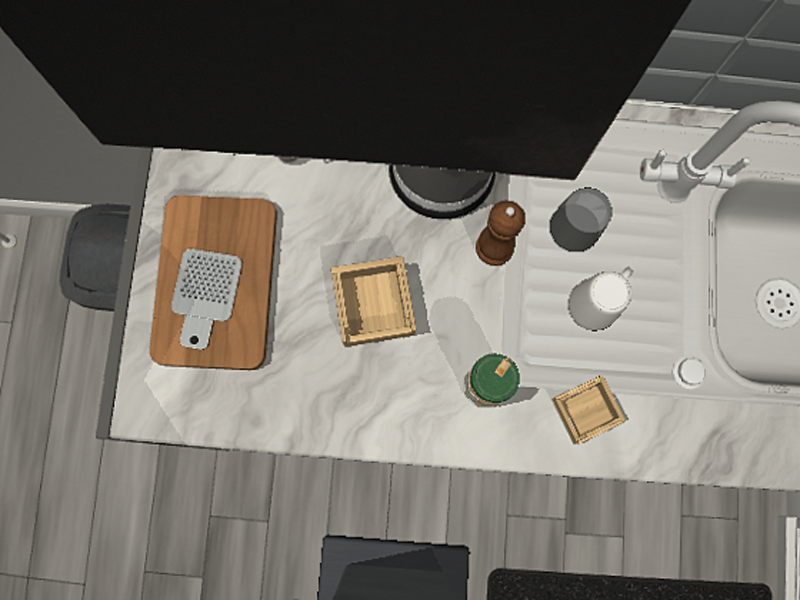

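View pics/side0.png

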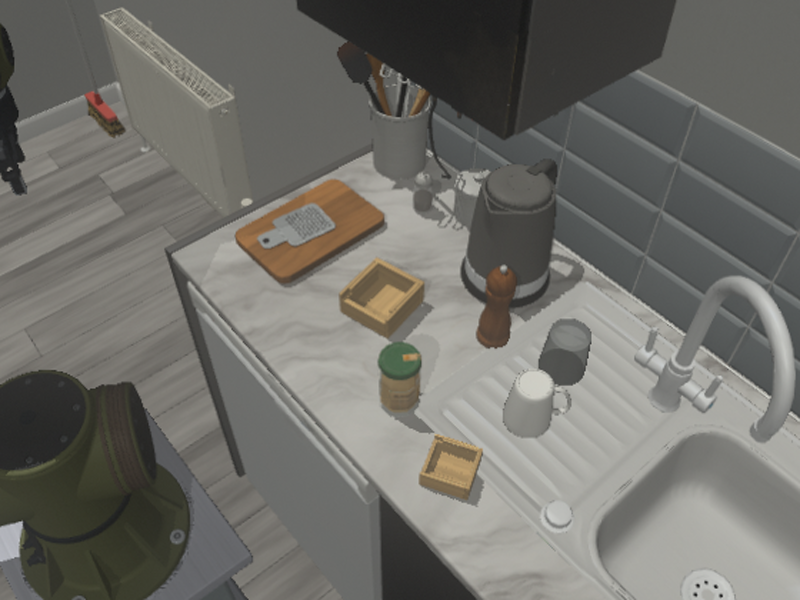

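Candidates for the box: the larger at top (372,300), the smaller at (590,410), which is the decoy. I choose the larger one. There is only one plate, at (208,285) on the board. Next is one close crop to check this.

```bash
cat > h.py <<'E'
import numpy as np,cv2
from station import camera_info
def ray(n,uv):
    c=camera_info(n);K=c['camera_matrix'];R=cv2.Rodrigues(c['rvec'])[0];t=np.array(c['tvec']).ravel()
    d=np.array([c['k1'],0,0,0,0.])
    p=cv2.undistortPoints(np.array([[uv]],float),K,d)[0,0]
    return -R.T@t, R.T@np.array([p[0],p[1],1.])
def at(n,uv,z):
    o,v=ray(n,uv); return o+v*(z-o[2])/v[2]
def proj(n,P):
    c=camera_info(n)
    return cv2.projectPoints(np.array(P,float).reshape(-1,1,3),c['rvec'],c['tvec'],c['camera_matrix'],np.array([c['k1'],0,0,0,0.]))[0][:,0]
E
python3 - <<'E'
from station import get_image
import cv2
im=get_image("top")[:,:,::-1]; cv2.imwrite("pics/c1.png",cv2.resize(im[132:266,100:300],(800,536),interpolation=cv2.INTER_CUBIC))
from h import *
for n in("top","side"): print(ray(n,(280,210)))
E
```

```text
(array([ 352.82288744,   39.53842049, 1130.85126576]), array([ 0.20843142, -0.00306778, -0.97812639]))
(array([  31.61227735, -605.17840034, 1007.25501502]), array([ 0.43559423,  0.49998622, -0.74861822]))
```

View pics/c1.png

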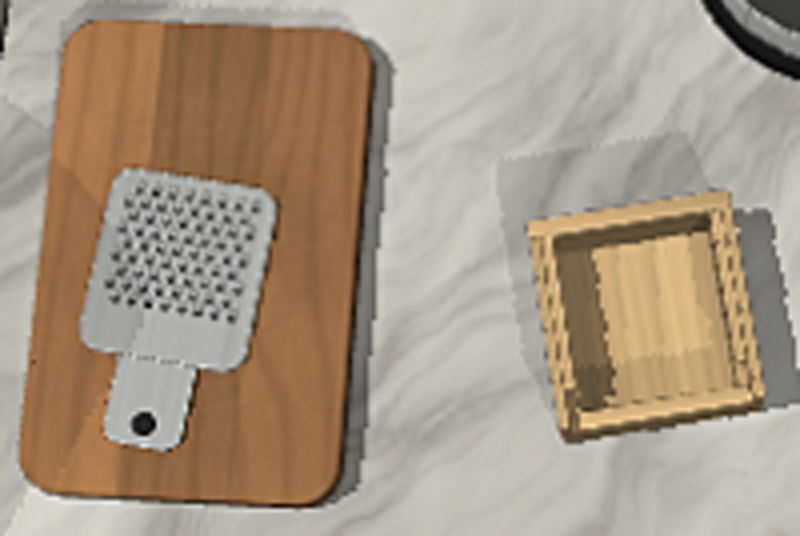

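```bash
cat > fit.py <<'E'
from h import *
from scipy.optimize import least_squares
def W(p,z,n="top",s=4,o=(100,132)): return at(n,(p[0]/s+o[0],p[1]/s+o[1]),z)[:2]
def fit(obs,x0):  # obs: (axis,value,worldpt)
    def f(q):
        c,s=np.cos(q[2]),np.sin(q[2]); r=[]
        for a,v,w in obs:
            d=w-q[:2]; r.append((c*d[0]+s*d[1] if a=='x' else -s*d[0]+c*d[1])-v)
        return r
    r=least_squares(f,x0,loss='soft_l1',x_scale=[1,1,.01]); return r.x,np.round(r.fun,1)
E
python3 - <<'E'
from fit import *
mk=lambda z,l:[(a,v,W(p,z)) for a,v,p in l]
pl=mk(24,[('y',45,(108,200)),('y',45,(84,330)),('y',-45,(275,215)),('y',-45,(251,345)),('x',50,(140,169)),('x',50,(255,186)),
('y',21,(112,375)),('y',21,(105,425)),('y',-21,(197,380)),('y',-21,(183,440)),('x',-96,(120,443)),('x',-96,(165,451)),('x',-50,(95,349)),('x',-50,(230,370))])
print(fit(pl,[560,280,0]))
bd=mk(22,[('y',85,(62,60)),('y',85,(22,450)),('y',-85,(372,70)),('y',-85,(342,470)),('x',130,(100,19)),('x',130,(340,29)),('x',-130,(60,493)),('x',-130,(300,505))])
print(fit(bd,[560,280,0]))
bx=mk(52,[('y',53,(531,240)),('y',53,(560,415)),('y',-53,(732,205)),('y',-53,(763,385)),('x',110,(540,223)),('x',110,(715,195))])
bx+=mk(39,[('x',0,(600,428)),('x',0,(740,404))])
print(fit(bx,[560,80,0]))
for p in((494,379),(499,254)): print(at('top',(p[0]*.7,p[1]*.7),100))
E
```

```text
(array([ 5.89940083e+02,  3.22008481e+02, -7.78182714e-02]), array([ 0.2, -2.1,  0.3, -0.9, -0.2,  0.1,  2.2,  0.4, -0.6,  0.4, -0.2,
       -0.6,  0.4,  0.6]))
(array([5.97786213e+02, 3.12827298e+02, 3.69287572e-02]), array([-0.3, -1.1,  0.6,  0.6, -0.4, -1.3,  1. ,  0.5]))
(array([5.27598391e+02, 6.01779550e+01, 2.46379385e-01]), array([-0.6, -1.1,  0.5,  1.3, -0.9, -1.2,  0.9,  1.2]))
[474.61721614 -97.21777628 100.        ]
[648.18999527 -95.50322816 100.        ]
```

play_rows(dp=[[0.96,-0.5,-0.35],[0.96,-0.5,-0.35],[0.96,-0.5,-0.35],[0.96,-0.5,-0.35],[0.96,-0.5,-0.35],[0.96,-0.5,-0.35],[0.96,-0.5,-0.35],[0.96,-0.5,-0.35],[0.96,-0.5,-0.35],[0.96,-0.5,-0.35]], rot=[[0,0,0.33],[0,0,0.33],[0,0,0.33],[0,0,0.33],[0,0,0.33],[0,0,0.33],[0,0,0.33],[0,0,0.33],[0,0,0.33],[0,0,0.33]], grip=[-1,-1,-1,-1,-1,-1,-1,-1,-1,-1])

```text
clock: 1.4
tool_pos: [552.8, 323.0, 107.5]
ee_rot: [-0.0, 0.039, 0.999, -0.0]
force: [0.5, 0.4, 0.5]
width: -0.1
finger_force: 0.0
```

play_rows(dp=[[0,0.04,-0.5],[0,0,-0.5],[0,0,-0.4],[0,0,0],[0,0,0]], rot=[[0,0,0],[0,0,0],[0,0,0],[0,0,0],[0,0,0]], grip=[-1,-1,-1,-1,-1])

```text
clock: 2.02
tool_pos: [551.7, 325.9, 53.0]
ee_rot: [0.0, 0.039, 0.999, 0.0]
force: [-0.2, 0.3, 0.4]
width: 0.0
finger_force: 0.0
```

```bash
python3 - <<'E'
from station import get_image
import cv2
a=get_image("top")[:,:,::-1][150:266,95:210]; b=get_image("side")[:,:,::-1][110:226,155:270]
cv2.imwrite("pics/c2.png",cv2.resize(cv2.hconcat([a,b]),(800,403),interpolation=cv2.INTER_CUBIC))
E
```

```text
(no output)
```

View pics/c2.png

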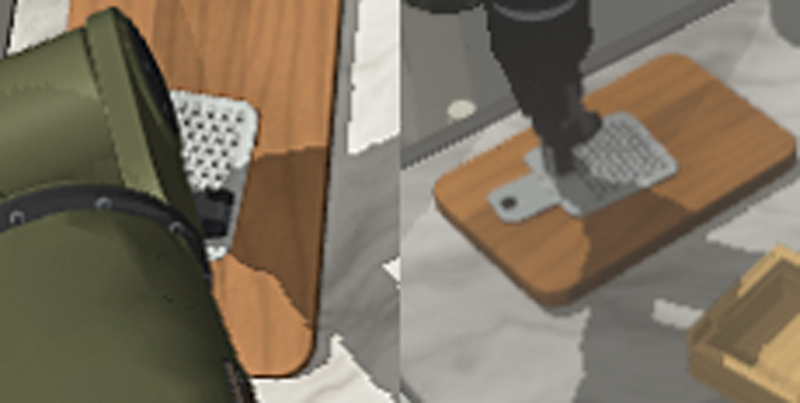

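The side crop shows the shut fingertips at (565,175), just above the plain strip behind the teeth. I'll lower onto it gently.

play_rows(dp=[[0,0,-0.13],[0,0,-0.1],[0,0,0],[0,0,0]], rot=[[0,0,0],[0,0,0],[0,0,0],[0,0,0]], grip=[-1,-1,-1,-1])

```text
clock: 2.62
tool_pos: [551.7, 325.4, 43.1]
ee_rot: [0.0, 0.04, 0.999, 0.0]
force: [-0.0, 0.4, -0.1]
width: -0.3
finger_force: 0.0
```

play_rows(dp=[[0,0,-0.025],[0,0,-0.015],[0,0,0],[0,0,0]], rot=[[0,0,0],[0,0,0],[0,0,0],[0,0,0]], grip=[-1,-1,-1,-1])

```text
clock: 3.12
tool_pos: [551.7, 325.4, 41.5]
ee_rot: [0.0, 0.04, 0.999, 0.0]
force: [1.1, 0.6, 0.1]
width: -0.4
finger_force: 0.0
```

play_rows(dp=[[0,0,-0.02],[0,0,0],[0,0,0]], rot=[[0,0,0],[0,0,0],[0,0,0]], grip=[-1,-1,-1])

```text
clock: 3.5
tool_pos: [551.9, 325.5, 41.1]
ee_rot: [0.0, 0.04, 0.999, 0.0]
force: [-1.6, -0.4, 5.6]
width: -0.3
finger_force: 2.7
```

play_rows(dp=[[-0.03,0,0],[-0.06,0,0],[-0.08,0,0],[-0.08,0,0]], rot=[[0,0,0],[0,0,0],[0,0,0],[0,0,0]], grip=[-1,-1,-1,-1])

```text
clock: 4.0
tool_pos: [541.9, 325.5, 41.1]
ee_rot: [0.001, 0.04, 0.999, 0.0]
force: [2.2, -0.2, 5.3]
width: -0.0
finger_force: 2.7
```

play_rows(dp=[[-0.1,0,0],[-0.14,0,0],[-0.15,0,0],[-0.15,0,0],[-0.15,0,0],[-0.15,0,0],[-0.15,0,0],[-0.15,0,0],[-0.15,0,0],[-0.08,0,0]], rot=[[0,0,0],[0,0,0],[0,0,0],[0,0,0],[0,0,0],[0,0,0],[0,0,0],[0,0,0],[0,0,0],[0,0,0]], grip=[-1,-1,-1,-1,-1,-1,-1,-1,-1,-1])

```text
clock: 5.25
tool_pos: [486.9, 325.6, 41.1]
ee_rot: [0.001, 0.04, 0.999, 0.0]
force: [3.1, -0.3, 5.1]
width: 0.1
finger_force: 2.6
```

play_rows(dp=[[0,0,0],[0,0,0],[0,0,0.5],[0,0,1],[0,-1,0.5],[0,-1,0.5],[0,-1,0],[0,-1,0]], rot=[[0,0,0],[0,0,0],[0,0,0],[0,0,0],[0,0,0],[0,0,0],[0,0,0],[0,0,0]], grip=[-1,-1,-1,-1,0.6,0.6,0.6,0.6])

```text
clock: 6.25
tool_pos: [486.7, 164.2, 141.8]
ee_rot: [0.001, 0.04, 0.999, 0.0]
force: [0.8, -0.3, 0.2]
width: 68.2
finger_force: 0.0
```

```bash
python3 - <<'E'
from station import get_image
import cv2
im=get_image("top")[:,:,::-1]; cv2.imwrite("pics/c3.png",cv2.resize(im[132:266,100:300],(800,536),interpolation=cv2.INTER_CUBIC))
E
```

```text
(no output)
```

View pics/c3.png

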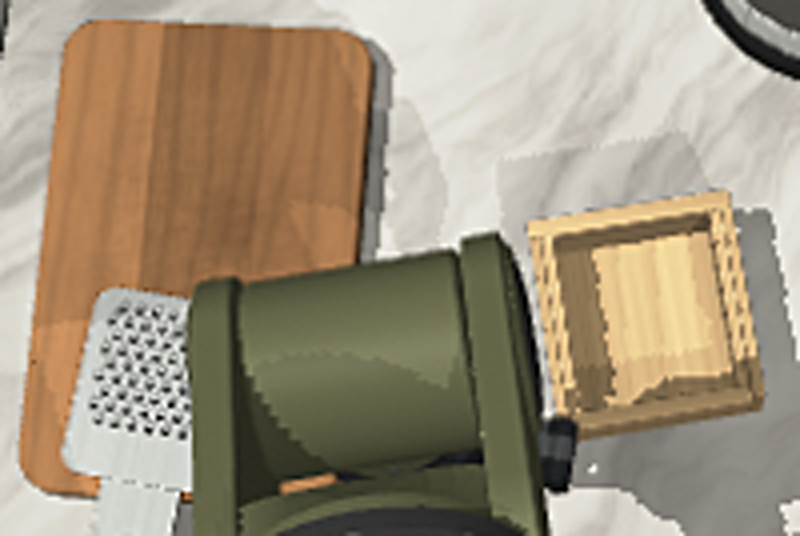

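The plate's shoulders are now at about (130,480), near the board's near edge (y≈495). The handle is out past it, and the board hasn't moved.

```bash
python3 - <<'E'
from fit import *
mk=lambda z,l:[(a,v,W(p,z)) for a,v,p in l]
pl=mk(24,[('y',45,(91,325)),('y',45,(65,445)),('x',50,(125,288)),('x',50,(180,296)),
('y',21,(101,500)),('y',21,(95,530)),('y',-21,(178,500)),('x',-50,(80,474))])
q,r=fit(pl,[525,322,-.08]);print(q,r)
c,s=np.cos(q[2]),np.sin(q[2])
for d in(-73,-78): print(q[:2]+np.array([c,s])*d)
u=np.array([.9993,.0369]);print((q[:2]-73*np.array([c,s])-[597.8,312.8])@u)
print(at('top',(150*.7,440*.7),0))
E
```

```text
[ 5.24737033e+02  3.22068935e+02 -7.37333988e-02] [-0.3  0.1  0.   0.2 -0.4 -0.4  1.9 -0.3]
[451.93537989 327.44659709]
[446.94896527 327.81493012]
-145.22205544011578
[357.55367588 382.86673573   0.        ]
```

play_rows(dp=[[-0.25,0.8,0],[-0.25,0.8,0],[-0.25,0.9,0],[-0.25,0.9,0],[0,0.7,-0.5],[0,0,-0.6],[0,0,-0.5],[0,0,0],[0,0,0]], rot=[[0,0,0],[0,0,0],[0,0,0],[0,0,0],[0,0,0],[0,0,0],[0,0,0],[0,0,0],[0,0,0]], grip=[0.6,0.6,0.6,0.6,0.6,0.6,0.6,0.6,0.6])

```text
clock: 7.42
tool_pos: [447.2, 329.6, 77.9]
ee_rot: [0.001, 0.04, 0.999, 0.0]
force: [-0.2, 0.1, 0.8]
width: 68.2
finger_force: 0.0
```

```bash
python3 - <<'E'
from station import get_image
import cv2
b=get_image("side")[:,:,::-1][110:220,130:280]
cv2.imwrite("pics/c4.png",cv2.resize(b,(800,587),interpolation=cv2.INTER_CUBIC))
E
```

```text
(no output)
```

View pics/c4.png

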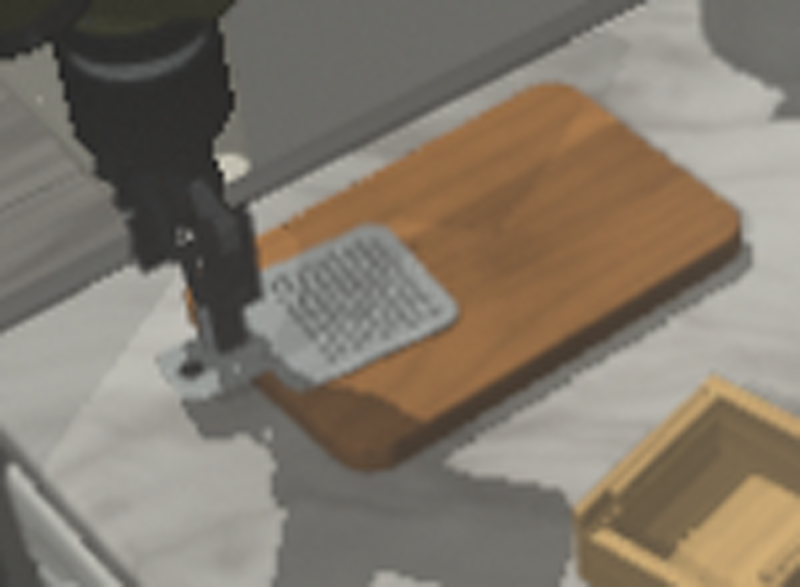

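The handle, with its hole at (190,368), overhangs the board's near edge, and the open fingers stand above it. Now I'll descend, watching the force.

play_rows(dp=[[0,-0.045,-0.4],[0,0,-0.4],[0,0,-0.25],[0,0,-0.15],[0,0,-0.12],[0,0,0],[0,0,0]], rot=[[0,0,0],[0,0,0],[0,0,0],[0,0,0],[0,0,0],[0,0,0],[0,0,0]], grip=[0.6,0.6,0.6,0.6,0.6,0.6,0.6])

```text
clock: 8.35
tool_pos: [447.0, 327.7, 24.2]
ee_rot: [0.0, 0.04, 0.999, 0.0]
force: [0.3, 0.1, 1.0]
width: 68.2
finger_force: 0.0
```

play_rows(dp=[[0,0,-0.08],[0,0,0],[0,0,0],[0,0,0],[0,0,0],[0,0,0],[0,0,0]], rot=[[0,0,0],[0,0,0],[0,0,0],[0,0,0],[0,0,0],[0,0,0],[0,0,0]], grip=[0.6,0.4,0.2,0.05,-0.1,-0.1,-0.1])

```text
clock: 9.22
tool_pos: [447.0, 327.7, 20.9]
ee_rot: [0.0, 0.04, 0.999, 0.0]
force: [-1.5, -0.7, 5.2]
width: 39.8
finger_force: 58.4
```

play_rows(dp=[[0,0,0],[0,0,0.05],[0,0,0.1],[0,0,0.2],[0,0,0.3],[0,0,0.4],[0,0,0.4],[0,0,0.3],[0,0,0],[0,0,0]], rot=[[0,0,0],[0,0,0],[0,0,0],[0,0,0],[0,0,0],[0,0,0],[0,0,0],[0,0,0],[0,0,0],[0,0,0]], grip=[-0.3,-0.3,-0.3,-0.3,-0.3,-0.3,-0.3,-0.3,-0.3,-0.3])

```text
clock: 10.48
tool_pos: [446.7, 327.5, 90.3]
ee_rot: [-0.0, 0.04, 0.999, -0.0]
force: [1.1, -0.9, -1.9]
width: 39.4
finger_force: 60.3
```

```bash
python3 - <<'E'
from station import get_image
import cv2
b=get_image("side")[:,:,::-1][90:200,130:280]
cv2.imwrite("pics/c5.png",cv2.resize(b,(800,587),interpolation=cv2.INTER_CUBIC))
E
```

```text
(no output)
```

View pics/c5.png

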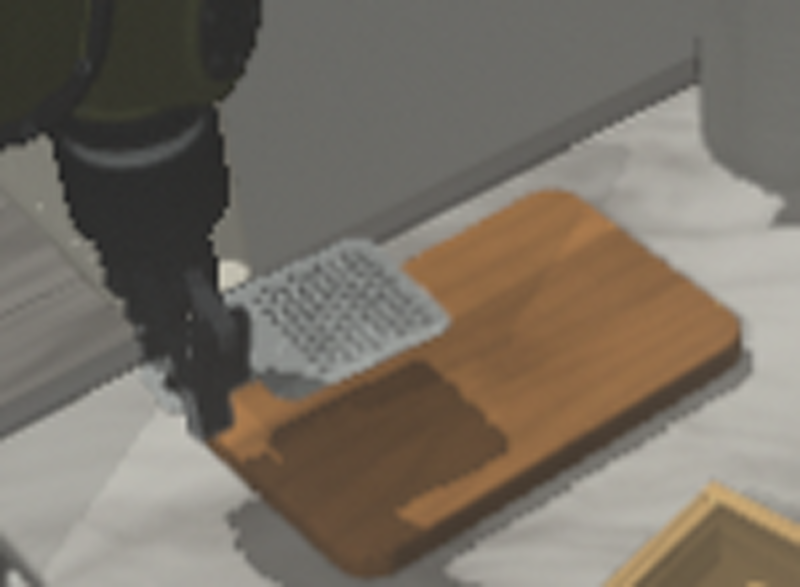

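```bash
cat >> fit.py <<'E'
def plate(q,z,pitch=0):
    c,s=np.cos(q[2]),np.sin(q[2]);P=[]
    for x,y in((50,-33),(50,33),(38,-45),(38,45),(-38,-45)):
        xx=-78+(x+78)*np.cos(pitch); P.append([q[0]+c*xx-s*y,q[1]+s*xx+c*y,z+(x+78)*np.sin(pitch)])
    return np.array(P)
E
python3 - <<'E'
from fit import *
for p in(-.1,0,.1): print(p,np.round((proj('side',plate([524.5,321.9,-.076],93.4,p))-[130,90])*[800/150,587/110]))
E
```

```text
-0.1 [[446. 326.]
 [380. 255.]
 [438. 347.]
 [348. 250.]
 [302. 397.]]
0 [[445. 306.]
 [378. 236.]
 [437. 329.]
 [346. 232.]
 [301. 391.]]
0.1 [[442. 287.]
 [375. 217.]
 [434. 311.]
 [343. 215.]
 [300. 385.]]
```

The plate is off the board and gripped, with its leading end at (447,318) drooping slightly, about 0.05 rad. I'll carry it to just in front of the box mouth.

play_rows(dp=[[-0.12,-0.75,0],[-0.12,-0.75,0],[-0.12,-0.75,0],[-0.12,-0.75,0],[-0.12,-0.75,0],[-0.12,-0.75,0],[-0.12,-0.75,0],[-0.12,-0.75,0],[-0.12,-0.75,0],[-0.12,-0.75,0]], rot=[[0,0,0.46],[0,0,0.46],[0,0,0.46],[0,0,0.46],[0,0,0.46],[0,0,0.46],[0,0,0.46],[0,0,0.46],[0,0,0.46],[0,0,0.46]], grip=[-0.3,-0.3,-0.3,-0.3,-0.3,-0.3,-0.3,-0.3,-0.3,-0.3])

```text
clock: 11.78
tool_pos: [398.4, 26.7, 90.4]
ee_rot: [-0.0, -0.121, 0.993, 0.0]
force: [1.0, 0.1, -1.0]
width: 39.3
finger_force: 60.4
```

play_rows(dp=[[0,0,-0.3],[0,0,-0.2],[0,0,0],[0,0,0]], rot=[[0,0,0],[0,0,0],[0,0,0],[0,0,0]], grip=[-0.3,-0.3,-0.3,-0.3])

```text
clock: 12.28
tool_pos: [399.0, 28.1, 70.7]
ee_rot: [-0.0, -0.121, 0.993, 0.0]
force: [0.4, 0.3, -0.8]
width: 39.3
finger_force: 60.5
```

```bash
python3 - <<'E'
from station import get_image
import cv2
b=get_image("side")[:,:,::-1][150:250,200:310]; a=get_image("top")[:,:,::-1][160:260,205:315]
r=lambda i:cv2.resize(i,None,fx=5,fy=5,interpolation=cv2.INTER_CUBIC)
cv2.imwrite("pics/a6.png",r(a));cv2.imwrite("pics/b6.png",r(b))
E
```

```text
(no output)
```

View pics/a6.png

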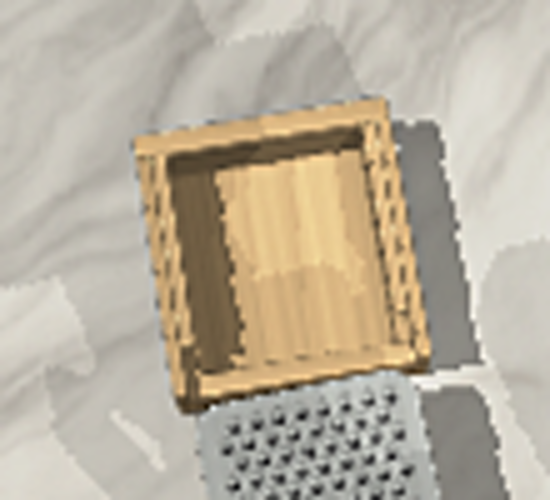

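View pics/b6.png

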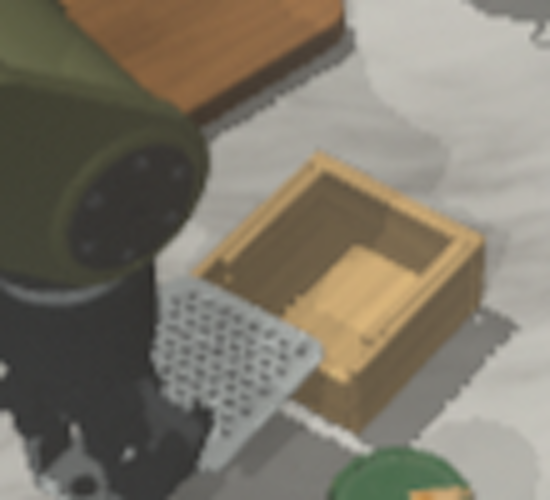

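```bash
python3 - <<'E'
from fit import *
mk=lambda z,l:[(a,v,W(p,z,s=5,o=(205,160))) for a,v,p in l]
bx=mk(52,[('y',53,(139,165)),('y',53,(177,375)),('y',-53,(391,115)),('y',-53,(428,335)),('x',110,(150,141)),('x',110,(370,102))])
bx+=mk(39,[('x',0,(230,400-6)),('x',0,(390,372))])
q,r=fit(bx,[527,60,.25]);print('box',q,r)
pl=mk(71,[('y',45,(203,440)),('y',45,(212,490)),('y',-45,(424,420)),('y',-45,(437,485)),('x',50,(250,401)),('x',50,(385,378))])
p,r=fit(pl,[475,46,.25]);print('plate',p,r)
for pt in(-.1,-.05,0): print(np.round((proj('side',plate(p,73.7,pt))-[200,150])*5))
R=np.array([[np.cos(q[2]),np.sin(q[2])],[-np.sin(q[2]),np.cos(q[2])]]);print(R@(p[:2]-q[:2]),p[2]-q[2])
E
```

```text
box [5.26953939e+02 5.95313805e+01 2.49248064e-01] [-0.2 -1.7  0.2  1.5 -0.9  0.1  1.9 -0.3]
plate [4.71098482e+02 4.64586272e+01 2.41610818e-01] [-1.  -1.4  1.6  0.9 -0.2  0.2]
[[312. 357.]
 [204. 295.]
 [317. 382.]
 [169. 297.]
 [217. 474.]]
[[313. 347.]
 [204. 286.]
 [318. 374.]
 [169. 289.]
 [217. 472.]]
[[313. 338.]
 [204. 277.]
 [318. 365.]
 [169. 281.]
 [217. 469.]]
[-57.35414731   1.10938175] -0.0076372466736212286
```

play_rows(dp=[[0.21,0.03,0],[0.21,0.035,0],[0,0,0],[0,0,-0.15],[0,0,-0.15],[0,0,-0.15],[0,0,0],[0,0,0]], rot=[[0,0,0.11],[0,0,0],[0,0,0],[0,0,0],[0,0,0],[0,0,0],[0,0,0],[0,0,0]], grip=[-0.3,-0.3,-0.3,-0.3,-0.3,-0.3,-0.3,-0.3])

```text
clock: 13.38
tool_pos: [415.7, 30.2, 52.7]
ee_rot: [0.0, -0.124, 0.992, 0.0]
force: [0.3, 1.4, -1.1]
width: 39.5
finger_force: 60.5
```

```bash
python3 - <<'E'
from station import get_image,bot
import cv2
print(bot.get_obs()['wrist_torque'])
b=get_image("side")[:,:,::-1][165:240,210:310]; a=get_image("top")[:,:,::-1][180:255,205:305]
r=lambda i:cv2.resize(i,None,fx=8,fy=8,interpolation=cv2.INTER_CUBIC)
cv2.imwrite("pics/a7.png",r(a));cv2.imwrite("pics/b7.png",r(b))
E
```

```text
[ 0.05478486  0.06557979 -0.02331163]
```

play_rows(dp=[[0,0,-0.05],[0,0,-0.05],[0,0,0],[0,0,0]], rot=[[0,0,0],[0,0,0],[0,0,0],[0,0,0]], grip=[-0.3,-0.3,-0.3,-0.3])

```text
clock: 13.98
tool_pos: [415.7, 30.2, 48.7]
ee_rot: [-0.0, -0.124, 0.992, 0.0]
force: [0.9, 0.1, -1.7]
width: 39.8
finger_force: 60.5
```

play_rows(dp=[[0,0,-0.04],[0,0,0],[0,0,0]], rot=[[0,0,0],[0,0,0],[0,0,0]], grip=[-0.3,-0.3,-0.3])

```text
clock: 14.35
tool_pos: [415.7, 30.2, 47.1]
ee_rot: [0.0, -0.124, 0.992, -0.0]
force: [-0.5, 0.2, -2.0]
width: 39.3
finger_force: 60.5
```

play_rows(dp=[[0,0,-0.04],[0,0,0],[0,0,0]], rot=[[0,0,0],[0,0,0],[0,0,0]], grip=[-0.3,-0.3,-0.3])

```text
clock: 14.72
tool_pos: [415.7, 30.2, 45.5]
ee_rot: [0.0, -0.124, 0.992, -0.0]
force: [0.3, -1.0, -2.2]
width: 39.6
finger_force: 60.5
```

play_rows(dp=[[0,0,-0.03],[0,0,0],[0,0,0]], rot=[[0,0,0],[0,0,0],[0,0,0]], grip=[-0.3,-0.3,-0.3])

```text
clock: 15.1
tool_pos: [415.7, 30.2, 44.3]
ee_rot: [0.0, -0.124, 0.992, 0.0]
force: [0.0, -1.1, -1.3]
width: 39.4
finger_force: 60.5
```

play_rows(dp=[[0,0,-0.03],[0,0,0],[0,0,0]], rot=[[0,0,0],[0,0,0],[0,0,0]], grip=[-0.3,-0.3,-0.3])

```text
clock: 15.48
tool_pos: [415.7, 30.2, 43.1]
ee_rot: [-0.0, -0.124, 0.992, -0.0]
force: [-0.1, -0.4, -1.2]
width: 39.6
finger_force: 60.5
```

play_rows(dp=[[0,0,-0.03],[0,0,0],[0,0,0]], rot=[[0,0,0],[0,0,0],[0,0,0]], grip=[-0.3,-0.3,-0.3])

```text
clock: 15.85
tool_pos: [415.7, 30.2, 41.9]
ee_rot: [-0.0, -0.124, 0.992, -0.0]
force: [0.6, -0.1, -1.8]
width: 39.5
finger_force: 60.5
```

play_rows(dp=[[0,0,-0.025],[0,0,0],[0,0,0]], rot=[[0,0,0],[0,0,0],[0,0,0]], grip=[-0.3,-0.3,-0.3])

```text
clock: 16.23
tool_pos: [415.7, 30.2, 40.9]
ee_rot: [-0.0, -0.124, 0.992, 0.0]
force: [-0.3, 0.3, -1.4]
width: 39.5
finger_force: 60.5
```

play_rows(dp=[[0,0,-0.025],[0,0,0],[0,0,0]], rot=[[0,0,0],[0,0,0],[0,0,0]], grip=[-0.3,-0.3,-0.3])

```text
clock: 16.6
tool_pos: [415.7, 30.2, 39.9]
ee_rot: [-0.0, -0.124, 0.992, -0.0]
force: [0.0, 0.1, -1.3]
width: 39.7
finger_force: 60.5
```

```bash
python3 - <<'E'
from station import get_image,bot
import cv2
print(bot.get_obs()['wrist_torque'])
b=get_image("side")[:,:,::-1][165:240,210:310]; a=get_image("top")[:,:,::-1][180:255,205:305]
r=lambda i:cv2.resize(i,(400,300),interpolation=cv2.INTER_CUBIC)
cv2.imwrite("pics/ab8.png",cv2.vconcat([r(a),r(b)]))
E
```

```text
[-0.03917585  0.13666161 -0.04756162]
```

play_rows(dp=[[0,0,-0.025],[0,0,0],[0,0,0]], rot=[[0,0,0],[0,0,0],[0,0,0]], grip=[-0.3,-0.3,-0.3])

```text
clock: 17.08
tool_pos: [415.7, 30.2, 38.9]
ee_rot: [-0.0, -0.124, 0.992, -0.0]
force: [-0.1, 0.1, 0.2]
width: 39.3
finger_force: 60.6
```

play_rows(dp=[[0,0,-0.02],[0,0,0],[0,0,0]], rot=[[0,0,0],[0,0,0],[0,0,0]], grip=[-0.3,-0.3,-0.3])

```text
clock: 17.45
tool_pos: [415.7, 30.2, 38.1]
ee_rot: [0.0, -0.124, 0.992, -0.0]
force: [1.2, 0.4, -0.8]
width: 39.5
finger_force: 60.6
```

```bash
python3 - <<'E'
from station import get_image,bot
import cv2
print(bot.get_obs()['wrist_torque'])
b=get_image("side")[:,:,::-1][165:240,210:310]; a=get_image("top")[:,:,::-1][180:255,205:305]
r=lambda i:cv2.resize(i,(400,300),interpolation=cv2.INTER_CUBIC)
cv2.imwrite("pics/ab8.png",cv2.vconcat([r(a),r(b)]))
E
```

```text
[ 0.06297916 -0.02213134  0.01979359]
```

View pics/ab8.png

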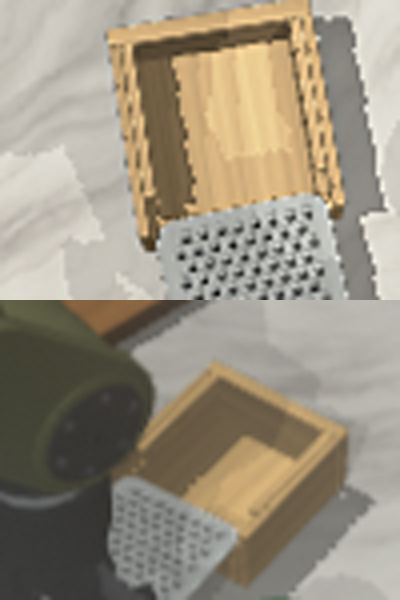

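The plate's leading end lies on the sill, between the side walls. In the top half of the picture its edges are at (162,225) and (328,200), with the walls just outside. I'll raise a hair and push in slowly.

play_rows(dp=[[0,0,0.04],[0.1,0.025,0],[0.1,0.025,0],[0.1,0.025,0],[0,0,0]], rot=[[0,0,0],[0,0,0],[0,0,0],[0,0,0],[0,0,0]], grip=[-0.3,-0.3,-0.3,-0.3,-0.3])

```text
clock: 18.18
tool_pos: [427.9, 33.3, 39.6]
ee_rot: [0.0, -0.124, 0.992, -0.0]
force: [-0.1, -0.8, -0.7]
width: 39.5
finger_force: 60.5
```

play_rows(dp=[[0.1,0.025,0],[0.1,0.025,0],[0.1,0.025,0],[0,0,0]], rot=[[0,0,0],[0,0,0],[0,0,0],[0,0,0]], grip=[-0.3,-0.3,-0.3,-0.3])

```text
clock: 18.68
tool_pos: [439.9, 36.3, 39.7]
ee_rot: [0.0, -0.124, 0.992, -0.0]
force: [-0.1, -0.2, -1.1]
width: 39.4
finger_force: 60.5
```

play_rows(dp=[[0.12,0.03,0],[0.12,0.03,0],[0.12,0.03,0],[0.12,0.03,0],[0,0,0]], rot=[[0,0,0],[0,0,0],[0,0,0],[0,0,0],[0,0,0]], grip=[-0.3,-0.3,-0.3,-0.3,-0.3])

```text
clock: 19.3
tool_pos: [459.2, 41.1, 39.7]
ee_rot: [0.0, -0.124, 0.992, -0.0]
force: [0.6, -0.1, -0.7]
width: 39.6
finger_force: 60.5
```

play_rows(dp=[[0.12,0.03,0],[0.12,0.03,0],[0.12,0.03,0],[0,0,0]], rot=[[0,0,0],[0,0,0],[0,0,0],[0,0,0]], grip=[-0.3,-0.3,-0.3,-0.3])

```text
clock: 19.8
tool_pos: [473.6, 44.8, 39.6]
ee_rot: [0.0, -0.124, 0.992, 0.0]
force: [-0.1, 2.4, 0.3]
width: 39.5
finger_force: 60.6
```

play_rows(dp=[[0,0.025,0],[0.1,0.03,0],[0.1,0.025,0],[0,0,0]], rot=[[0,0,0],[0,0,0],[0,0,0],[0,0,0]], grip=[-0.3,-0.3,-0.3,-0.3])

```text
clock: 20.3
tool_pos: [481.6, 47.8, 39.7]
ee_rot: [0.0, -0.124, 0.992, -0.0]
force: [0.3, 0.0, -0.8]
width: 39.5
finger_force: 60.5
```

play_rows(dp=[[0.08,0.02,0],[0.08,0.02,0],[0.06,0.015,0],[0,0,0]], rot=[[0,0,0],[0,0,0],[0,0,0],[0,0,0]], grip=[-0.3,-0.3,-0.3,-0.3])

```text
clock: 20.8
tool_pos: [490.2, 50.1, 39.7]
ee_rot: [0.0, -0.124, 0.992, -0.0]
force: [0.5, -0.2, -0.1]
width: 39.3
finger_force: 60.5
```

play_rows(dp=[[0.05,0.013,0],[0.05,0.013,0],[0.05,0.013,0],[0,0,0]], rot=[[0,0,0],[0,0,0],[0,0,0],[0,0,0]], grip=[-0.3,-0.3,-0.3,-0.3])

```text
clock: 21.3
tool_pos: [496.2, 51.6, 39.7]
ee_rot: [0.0, -0.124, 0.992, 0.0]
force: [-0.1, 0.3, -0.8]
width: 39.9
finger_force: 60.5
```

play_rows(dp=[[0.025,0.006,0],[0.025,0.006,0],[0,0,0]], rot=[[0,0,0],[0,0,0],[0,0,0]], grip=[-0.3,-0.3,-0.3])

```text
clock: 21.68
tool_pos: [498.1, 52.1, 39.7]
ee_rot: [0.0, -0.124, 0.992, -0.0]
force: [-0.0, 0.8, -0.3]
width: 39.6
finger_force: 60.5
```

play_rows(dp=[[0.025,0.006,0],[0.025,0.006,0],[0,0,0]], rot=[[0,0,0],[0,0,0],[0,0,0]], grip=[-0.3,-0.3,-0.3])

```text
clock: 22.05
tool_pos: [500.2, 52.5, 39.7]
ee_rot: [0.0, -0.124, 0.992, -0.0]
force: [0.5, 1.4, -1.7]
width: 38.9
finger_force: 60.5
```

play_rows(dp=[[0.025,0.009,0],[0,0,0],[0,0,0]], rot=[[0,0,0],[0,0,0],[0,0,0]], grip=[-0.3,-0.3,-0.3])

```text
clock: 22.42
tool_pos: [501.1, 52.9, 39.7]
ee_rot: [0.0, -0.124, 0.992, -0.0]
force: [-0.4, 0.9, -0.9]
width: 39.4
finger_force: 60.5
```

play_rows(dp=[[0.025,0.006,0],[0,0,0],[0,0,0]], rot=[[0,0,0],[0,0,0],[0,0,0]], grip=[-0.3,-0.3,-0.3])

```text
clock: 22.8
tool_pos: [502.1, 53.1, 39.7]
ee_rot: [-0.0, -0.124, 0.992, -0.0]
force: [0.2, 0.1, -0.6]
width: 39.3
finger_force: 60.5
```

play_rows(dp=[[0.025,0.006,0],[0,0,0],[0,0,0]], rot=[[0,0,0],[0,0,0],[0,0,0]], grip=[-0.3,-0.3,-0.3])

```text
clock: 23.18
tool_pos: [502.6, 53.3, 39.4]
ee_rot: [-0.001, -0.124, 0.992, 0.0]
force: [-5.1, -1.7, -0.4]
width: 39.2
finger_force: 60.6
```

play_rows(dp=[[0,0,-0.02],[0,0,0],[0,0,0],[0,0,0],[0,0,0],[0,0,0]], rot=[[0,0,0],[0,0,0],[0,0,0],[0,0,0],[0,0,0],[0,0,0]], grip=[-0.3,-0.3,-0.05,0.1,0.3,0.5])

```text
clock: 23.92
tool_pos: [503.3, 53.4, 39.0]
ee_rot: [0.0, -0.124, 0.992, -0.0]
force: [-0.8, -0.9, 0.2]
width: 63.8
finger_force: 0.0
```

play_rows(dp=[[0,0,0],[0,0,0.1],[0,0,0.3],[0,0,0.6],[0,0,1],[0,0,1],[-1,0,0.5],[-1,0,0.5],[-1,0,0],[0,0,0]], rot=[[0,0,0],[0,0,0],[0,0,0],[0,0,0],[0,0,0],[0,0,0],[0,0,0],[0,0,0],[0,0,0],[0,0,0]], grip=[0.5,0.5,0.5,0.5,0.5,0.5,0.5,0.5,0.5,0.5])

```text
clock: 25.18
tool_pos: [381.6, 53.4, 200.0]
ee_rot: [0.001, -0.125, 0.992, -0.0]
force: [-0.3, 0.4, -1.1]
width: 64.0
finger_force: 0.0
```

All ten views are used, so I'll check the placement numerically.

```bash
python3 - <<'E'
from fit import *
from station import get_image
q=[526.95,59.53,.2475]
def samp(im,n,x,y,z):
    c,s=np.cos(q[2]),np.sin(q[2])
    P=np.stack([q[0]+c*x-s*y,q[1]+s*x+c*y,z+0*x],1)
    p=proj(n,P).astype(np.float32); v=cv2.remap(im,p[:,0:1],p[:,1:2],cv2.INTER_LINEAR)[:,0].astype(int)
    return v.max(1)-v.min(1), v.mean(1).astype(int)
for n in("top","side"):
    im=get_image(n)
    for y0 in(-15.,15.):
        x=np.arange(-60,116,4.);print(n,'x@y',y0,list(zip(x.astype(int),*map(list,samp(im,n,x,0*x+y0,41)))))
    for x0 in(15.,-25.):
        y=np.arange(-60,61,4.);print(n,'y@x',x0,list(zip(y.astype(int),*map(list,samp(im,n,0*y+x0,y,41)))))
E
```

```text
top x@y -15.0 [(np.int64(-60), np.int64(14), np.int64(210)), (np.int64(-56), np.int64(13), np.int64(211)), (np.int64(-52), np.int64(13), np.int64(212)), (np.int64(-48), np.int64(9), np.int64(147)), (np.int64(-44), np.int64(6), np.int64(142)), (np.int64(-40), np.int64(6), np.int64(188)), (np.int64(-36), np.int64(7), np.int64(184)), (np.int64(-32), np.int64(6), np.int64(186)), (np.int64(-28), np.int64(6), np.int64(185)), (np.int64(-24), np.int64(6), np.int64(185)), (np.int64(-20), np.int64(5), np.int64(185)), (np.int64(-16), np.int64(6), np.int64(185)), (np.int64(-12), np.int64(6), np.int64(185)), (np.int64(-8), np.int64(5), np.int64(184)), (np.int64(-4), np.int64(5), np.int64(185)), (np.int64(0), np.int64(6), np.int64(183)), (np.int64(4), np.int64(4), np.int64(156)), (np.int64(8), np.int64(5), np.int64(185)), (np.int64(12), np.int64(5), np.int64(185)), (np.int64(16), np.int64(5), np.int64(185)), (np.int64(20), np.int64(5), np.int64(184)), (np.int64(24), np.int64(5), np.int64(185)), (np.int64(28), np.int64(4), np.int64(180)), (np.int64(32), np.int64(1), np.int64(73)), (np.int64(36), np
[... 11665 characters left out ...]
64(0), np.int64(2), np.int64(122)), (np.int64(4), np.int64(4), np.int64(141)), (np.int64(8), np.int64(3), np.int64(159)), (np.int64(12), np.int64(4), np.int64(159)), (np.int64(16), np.int64(4), np.int64(158)), (np.int64(20), np.int64(5), np.int64(160)), (np.int64(24), np.int64(9), np.int64(165)), (np.int64(28), np.int64(10), np.int64(168)), (np.int64(32), np.int64(10), np.int64(171)), (np.int64(36), np.int64(10), np.int64(172)), (np.int64(40), np.int64(10), np.int64(173)), (np.int64(44), np.int64(10), np.int64(174)), (np.int64(48), np.int64(9), np.int64(175)), (np.int64(52), np.int64(9), np.int64(175)), (np.int64(56), np.int64(10), np.int64(175)), (np.int64(60), np.int64(10), np.int64(174))]
```

```bash
python3 -c "
from station import close_job
print(close_job())"
```

```text
the job is handed in; nothing more can be done
None
```

I slid the grater plate out over the board's near edge, lifted it by its handle, pushed it into the larger box until it touched the back wall (about 5 N), and released it. I handed the job in at about 25 s, but no verdict came back; by camera measurement the plate sits centred, straight and against the back wall.

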